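# Centre a filter element on the scale and log its weight

## Task

The orange-capped filter element stands on its narrow neck near the edge of the scale's round pan, where the reading is off. With light taps of a fingertip low down on its rim, nudge it until its rim stands wholly inside the blue ring in the middle of the pan, still upright on its neck: do not pinch it or pick it up, topple it, knock it off, push hard on it or lean on the pan. Then let go of it and press the green print key on the scale all the way in and release it, leaving the other things on the bench where they are.

Things in the scene. Friction and masses are not known exactly. Their poses are not given: they have to be found in the camera images.
- element: Filter element, loose, about 160 g (1 N slides it), 60 mm tall. From the bottom: black neck 22 mm dia., 6 mm high (all it stands on); orange rim 52 mm dia. from 6 to 13 mm up; white pleated body 40 mm; orange cap 43 mm dia. from 54 to 60 mm up. Origin: centre of the neck's underside, z up its axis. Pushed on the rim (fingertip less than 13 mm above the pan) it slides; pushed higher it tips
- pan: The scale's round stainless pan, 130 mm dia., 4 mm thick, fixed, top face 68 mm above the bench, nothing of the scale stands higher. Origin: centre of its top face, z up (its yaw means nothing). A blue ring 2 mm wide, 68 mm inner dia., and a blue dot at the centre are printed on it
- scale: The white counting scale, fixed on the bench. Origin: on the bench under the pan's centre; its -x axis points to its console with display and keys. Housing 250 mm (x, from -165 to +85) by 220 mm (y, -110 to +110), 40 mm high, console deck 45 mm high, display pod up to 57 mm
- print_top (a point): Centre of the top face of the green print key: a round push button of 22 mm diameter in a grey collar of 38 mm diameter, on the console deck, 122 mm in -x and 72 mm in -y of the scale's origin, top 62 mm above the bench when up. It is pressed straight down
- print (a joint): Travel of the green print key in m: 0 up, 0.005 all the way in (needs about 4 N), springs back by itself
- spare: A second filter element, blue caps, loose, standing on the bench upside down beside the scale, 52 mm diameter, 60 mm tall; not to be moved. Origin: centre of its underside
- carton: Small cardboard carton, loose, 75 x 60 x 58 mm, on the bench beside the scale; not to be moved. Origin: centre of its underside
- gauge: Pressure gauge lying on its back, loose, 63 mm diameter, 30 mm high, brass stem 26 mm long along its -x; not to be moved. Origin: centre of its underside
- adapter: Brass hexagon adapter standing on the bench, loose, 31 mm over corners, 34 mm tall; not to be moved. Origin: centre of its underside
- coupling: Steel quick coupling standing on the bench behind the scale, loose, 32 mm diameter, 48 mm tall; not to be moved. Origin: centre of its underside
- tape: Roll of brown tape lying flat behind the scale, loose, 90 mm diameter, 38 mm high; not to be moved. Origin: centre of its underside
- bin: Open blue stock bin with brass fittings, loose, 150 x 100 x 60 mm; not to be moved. Origin: centre of its underside
Mind the look-alikes: they are no part of the job. What is shaped like the element but turquoise is not meant.

How it is judged (in metres and radians):
On the way, in this order (a step that is already met when the one before it is completed fails the run):
1. the element stands upright and still with its rim inside the ring, touched by nothing but the pan (horizontal distance between element and pan below 0.008 m and angle between element's own z axis and vertical below 0.06 rad and z of element in the frame of pan between -0.003 and 0.003 m and linear speed of element below 0.01 m/s and angular speed of element below 0.1 rad/s and contact force between each of the arm, the fingers and element below 0.05 N), for 0.3 s.
2. the print key is pressed in while the element stands centred (value of joint print above 0.004 m and horizontal distance between element and pan below 0.008 m and angle between element's own z axis and vertical below 0.06 rad and z of element in the frame of pan between -0.003 and 0.003 m), for 0.05 s.
At the end, for the whole second after the job is handed in: the element stands upright (within 0.06 rad) and still on its neck on the pan, its axis within 8 mm of the pan's centre (rim inside the ring), untouched, and the print key is up again (all of step 1 and value of joint print below 0.0015 m).
It fails at once if the element rocked over by more than 0.3 rad (angle between element's own z axis and vertical above 0.3 rad).
It fails at once if the element lifted or knocked off the pan (z of element in the frame of pan above 0.01 m or z of element in the frame of pan below -0.008 m or horizontal distance between element and pan above 0.065 m).
It fails at once if the element pushed or pinched with more than 5 N (contact force between the fingers and element above 5 N).
It fails at once if the pan leaned on with more than 25 N (contact force between any of the fingers, the arm and pan above 25 N).
It fails at once if another thing on the bench moved by more than 15 mm (distance of any of spare, carton, gauge, adapter, coupling, tape, bin from where it was at the start of the episode above 0.015 m).
It also fails if it takes over 51 s, if anything falls off the work surface, if the arm or the gripper's body presses on something with over 40 N, if the wrist force passes 120 N, or if a joint passes its speed limit or range.

## Robot

A 6-joint arm with a two-finger parallel gripper is mounted at the origin on the work surface. World frame = base frame: x ahead of the robot, y to its left, z up, the work surface at z = 0. Lengths are in mm, angles in rad, forces in N, time in s.
With the tool pointing down it reaches from about 350 to 875 mm from the base axis. Payload 4.2 kg.
Tool frame: the origin (TCP) lies midway between the tips of the shut fingers; the grasp point (between the pads) lies 19 mm behind it (arm.tcp_to_grasp is the distance from the TCP to the grasp point, in mm); z points along the fingers, y is the line along which they close (so a half turn about z gives the same grasp; the last joint's range is limited). The gripper opens to 85 mm and grips with 20 to 120 N. Pads are 22 mm wide; open, the fingers measure 114 mm over their backs; the gripper's body (76 mm by 85 mm) begins 54 mm behind the grasp point. The pads swing forward as they close: fully open they stand 13 mm farther back than shut.
Start: joints at [1.483, 0.385, 0.008, 0, -1.194, -0.259], TCP at [212.398, 587.781, 231.312] pointing down, gripper open.
Joint ranges: [-3.14, 3.14], [-1.21, 2.06], [-1.07, 1.41], [-3.16, 2.05], [-2.99, -0.16], [-3.1, 3.1]. Speed limits (rad/s): [2.79, 2.79, 3.14, 3.14, 3.14, 3.14].

## Interface

Orientations are given as a unit quaternion [x, y, z, w].
In Python, from bench import arm, imaging, job, models gives the robot as it stands.
- The arm moves only by the tool arm_command, never from a script. Its argument "rows" is a list of rows, each an object with "grip": the opening, from 0 (shut) to 1 (fully open); "linear": the shift along the tool's x, y, z in mm, a list of three; "rot": the turn, a rotation vector about the tool's x, y, z in rad, a list of three. In form: [{"grip": grip, "linear": [tx, ty, tz], "rot": [rx, ry, rz]}, ...]. A call has 1 to 10 rows; each row is the pose to reach, as a shift and turn from the pose commanded when the call began, along the tool's axes at that moment; what a row does not reach only later rows make up. A row lasts 1/8 s, in which the tool goes at most 62.5 mm and 10.7 degrees, less where a joint would pass 70% of its speed; a pose out of reach is approached as far as the arm can. A call with a gripper value outside its range is refused whole. The fingers move at their own pace and stop on an object; the grip force is fixed at half the most. Time passes only in rows, so rows that repeat a pose let the fingers close. It gives the time, the measured TCP pose, the force, the opening and the grip force at its end, in the units of the state.
- arm.read_state(): the state, without advancing time (a new reading comes with each control period).
- imaging.get_image(name): name is "side" or "top" or "wrist"; returns a dict with "frame" (400x640x3 uint8, red, green, blue), "fx", "fy", "cx", "cy" (pixels), "extrinsics" (4x4, takes a point from world to camera coordinates); the wrist camera has in their place "T_tool_cam" (4x4, takes a point from camera to tool coordinates, whose origin is the TCP and whose axes are the flange's). Camera axes: x right, y down, z forward; pixel columns grow to the right and rows downward; lengths in mm; the calibration is good to about 2 mm. The wrist camera is an equidistant fisheye: a pixel r from the principal point sees the ray r / f radians off the axis. A picture is of the moment at which its call begins: read the wrist's pose just before it. There is no depth.
- job.job_done(): hands the job in; it is judged then, once.
Trained networks look in a picture, given as the dict that the camera call returned (one of the last four; its "shot" number tells which), for a name from the list of things; names that differ only in an ending like _2 or _b are one class to them, and where a whole thing is asked for, a point or a joint stands for the part that bears it (a point fixed in the world has none). Each returns a list of dicts, best first, with "score" (0 to 1); they miss things now and then, are a little off and sometimes report something else, mostly with a low value. They report only what shows in the picture. A call takes as long as a camera call. They do not tell look-alikes from the thing itself.
- models.spot_in(picture, query): "rect" ([left, top, right, bottom] in pixels, round what is visible of it).
- models.tip_of(picture, query): "pixel" ([column, row] in pixels: a listed point, or the origin of a listed thing).
The state is a dict: "clock": time; "joints": joint angles; "joint_vel": joint speeds; "joint_efforts": joint torques, N m; "position": TCP position; "ee_rot": TCP orientation; "contact_force": force on the tool from outside, world axes, zero at the start; "wrist_torque": the same for the moment, N m; "gripper_width": finger opening in mm; "grasp_force": force on a finger pad.
Only numpy, scipy, OpenCV 4.12 (cv2) and the standard library are available. Lean on these libraries where they do the work, as an engineer would, in place of code of your own. Each camera call takes 0.05 s, during which the arm holds its last target. There are 200 camera calls.

## Working session

There is one attempt and no reset: what is moved stays moved. The work goes in short steps, Python scripts to look and compute and a tool call to move; the robot and the scene stay as the last step left them, time stands still between calls to the robot, and variables do not carry over. Pictures are saved under pics/ and viewed, at most 10 in all, crops included, and the job is handed in when it is done.

Besides the shell and the picture viewer there is one more tool, called by a JSON object that holds its "op" and its "data", one argument or row to a line. arm_command: Moves the arm, as the interface text tells. Its arguments: {"type":"object","properties":{"rows":{"type":"array"}},"required":["rows"]}

```bash
mkdir -p pics
cat > h.py <<'E'
import numpy as np, cv2
from bench import arm, imaging, job, models
from scipy.spatial.transform import Rotation as R
def snap(n): return imaging.get_image(n)
def save(p,f): cv2.imwrite('pics/'+f,p['frame'][:,:,::-1])
def ray(p,px):
    E=np.array(p['extrinsics']); d=E[:3,:3].T@np.array([(px[0]-p['cx'])/p['fx'],(px[1]-p['cy'])/p['fy'],1]); return -E[:3,:3].T@E[:3,3],d
def onz(p,px,z):
    o,d=ray(p,px); return o+d*(z-o[2])/d[2]
def proj(p,X):
    E=np.array(p['extrinsics']); c=E[:3,:3]@np.array(X,float)+E[:3,3]; return [p['fx']*c[0]/c[2]+p['cx'],p['fy']*c[1]/c[2]+p['cy']]
E
python3 - <<'E'
from h import *
s=arm.read_state(); print(s['position'],s['ee_rot'],s['contact_force'],s['gripper_width'])
for n in ['top','side']:
    p=snap(n); save(p,n+'0.png'); print(n,p['fx'],np.round(ray(p,[p['cx'],p['cy']]),2).tolist())
    for q,z in [('element',68),('pan',68),('scale',0),('print_top',62),('spare',0),('carton',0),('coupling',0)]:
        for t in models.tip_of(p,q)[:3]:
            print(q,np.round(t['score'],2),np.round(t['pixel'],1),np.round(onz(p,t['pixel'],z),1))
E
```

```text
[212.21541409 587.24657831 230.22479828] [ 9.84988426e-01 -1.72617062e-01 -1.43936852e-04  1.06334025e-03] [-0.2825882  -0.10789111  0.42306397] 85.5576760364408
top 394.717290896406 [[541.43, 88.7, 881.27], [0.09, -0.01, -1.0]]
element 0.76 [293.2 217.2] [583.8 136.6  68. ]
element 0.59 [375.2 160.6] [702.5 -34.   68. ]
pan 0.67 [306.9 226. ] [565.7 108.3  68. ]
print_top 0.61 [351.8 282.8] [449.9  16.1  62. ]
spare 0.91 [388.4 195.7] [636. -73.   0.]
spare 0.62 [228.8 236.7] [543.8 283.1   0. ]
carton 0.87 [227.6 234. ] [549.8 285.9   0. ]
coupling 0.49 [256.7 176.4] [679.1 223.4   0. ]
side 452.8312997983249 [[562.95, -513.26, 654.02], [0.07, 0.71, -0.7]]
element 0.98 [381.1 270.3] [704.2 -89.3  68. ]
element 0.75 [298.1 183.9] [584.5 125.   68. ]
element 0.54 [260.4 291.1] [ 513.  -111.8   68. ]
pan 0.94 [286.7 194.4] [561.6  97.9  68. ]
scale 0.97 [285.7 215.1] [557.1 109.7   0. ]
print_top 0.62 [222.2 231.2] [446.3  21.6  62. ]
print_top 0.19 [342.4 173.3] [674. 155.  62.]
spare 0.75 [331.7 288.9] [628.8 -71.4   0. ]
carton 0.87 [278.  158.5] [546.6 287.9   0. ]
carton 0.52 [258.8 291.8] [504.4 -66.4   0. ]
```

View pics/top0.png

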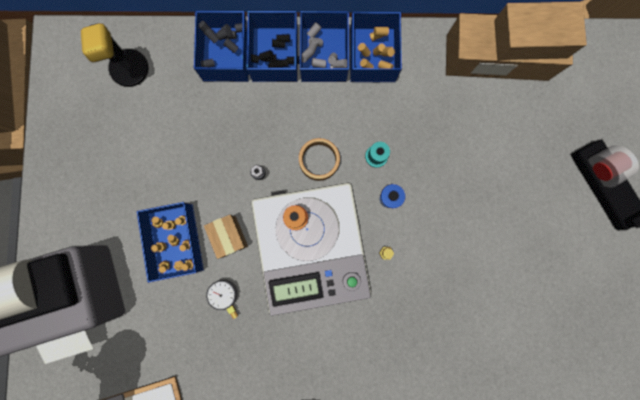

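View pics/side0.png

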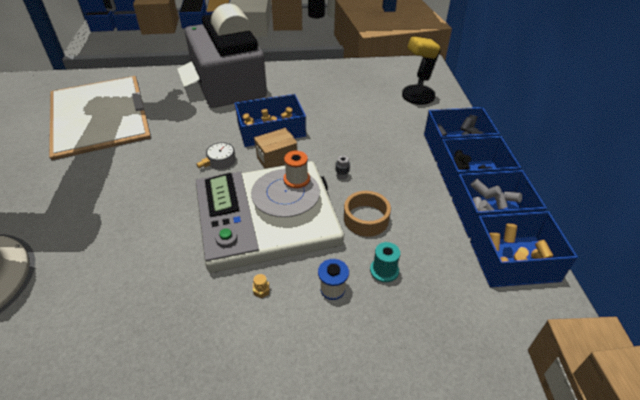

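Orange candidates: in the top view the orange-capped one on the pan at (294,216), side (296,170). The turquoise one at top (377,154) / side (386,262) and the blue spare at (392,196) / (333,278) are look-alikes. The orange one on the pan fits. I'll measure it and confirm it in a crop.

```bash
cat >> h.py <<'E'
from scipy.optimize import least_squares
def circ(p,c,r,z,n=72):
    return np.array([proj(p,[c[0]+r*np.cos(a),c[1]+r*np.sin(a),z]) for a in np.linspace(0,2*np.pi,n,endpoint=False)])
E
python3 - <<'E'
from h import *
out=[]
for n,box in [('top',(240,170,380,320)),('side',(190,130,350,280))]:
    p=snap(n); f=p['frame']; hsv=cv2.cvtColor(f,cv2.COLOR_RGB2HSV)
    x0,y0,x1,y1=box
    m=np.zeros(f.shape[:2],np.uint8); m[y0:y1,x0:x1]=1
    org=((hsv[...,0]<14)&(hsv[...,1]>150)&(hsv[...,2]>90)&(m>0)).astype(np.uint8)
    k,l,st,ce=cv2.connectedComponentsWithStats(org)
    for i in range(1,k):
        if st[i,4]>15: print(n,'orange',st[i],ce[i],'z128',onz(p,ce[i],128).round(1),'z81',onz(p,ce[i],81).round(1))
    ring=((hsv[...,0]>100)&(hsv[...,0]<135)&(hsv[...,1]>45)&(m>0))
    ys,xs=np.nonzero(ring); P=np.array([onz(p,(x,y),68)[:2] for x,y in zip(xs,ys)])
    g=np.linalg.norm(P-[562,104],axis=1)<45; P=P[g]; 
    d=lambda c:np.hypot(P[:,0]-c[0],P[:,1]-c[1])-35
    s=least_squares(d,[562,104],loss='soft_l1'); print(n,'ring',len(P),s.x.round(1),np.abs(s.fun).mean())
    green=((hsv[...,0]>40)&(hsv[...,0]<85)&(hsv[...,1]>110)&(m>0)).astype(np.uint8)
    k,l,st,ce=cv2.connectedComponentsWithStats(green)
    for i in range(1,k):
        if st[i,4]>20: print(n,'green',st[i],onz(p,ce[i],62).round(1))
    K=4;im=cv2.resize(f[y0:y1,x0:x1],None,fx=K,fy=K,interpolation=cv2.INTER_CUBIC)[:,:,::-1].copy()
    for r in(35,65):
        q=((circ(p,s.x,r,68)-[x0,y0]+.5)*K).astype(np.int32); cv2.polylines(im,[q],True,(0,255,0),1)
    out.append(cv2.resize(im,(400,400*im.shape[0]//im.shape[1])))
h=max(o.shape[0] for o in out); cv2.imwrite('pics/c1.png',np.hstack([cv2.copyMakeBorder(o,0,h-o.shape[0],0,0,0) for o in out]))
E
```

```text
top orange [295 206  13  19  58] [303.36206897 215.05172414] z128 [584.8 113.7 128. ] z81 [587.5 115.2  81. ]
top ring 19 [560.2 108. ] 7.263016947667591
top green [348 278   8   8  45] [452.8  15.   62. ]
side orange [284 150  23  17 267] [294.72659176 158.13483146] z128 [580.2 129.6 128. ] z81 [581.8 187.   81. ]
side orange [284 175  25  12  96] [295.27083333 182.55208333] z128 [577.7  63.5 128. ] z81 [579. 115.  81.]
side ring 66 [559.3 109.4] 2.62540845387191
side green [220 229  11  10  94] [451.6  15.8  62. ]
```

View pics/c1.png

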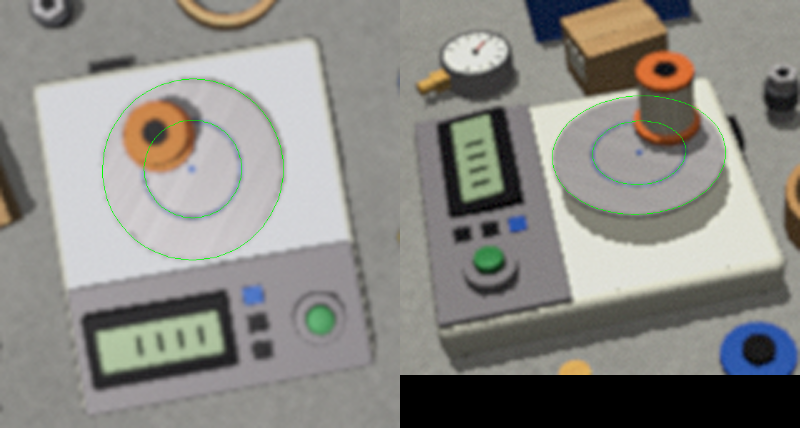

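The crop confirms it: orange cap and rim on the pan, cap hole at about (294,216) in the top view. The ring fits at about (560,108.5), and the element sits about 31 mm away towards +x+y. I'll move above its far side with the fingers shut, tool x turned along the push line.

{"op": "arm_command", "data": {
  "rows": [
    {"grip": 0,"linear": [60,30,0],"rot": [0,0,-0.15]},
    {"grip": 0,"linear": [115,60,0],"rot": [0,0,-0.3]},
    {"grip": 0,"linear": [170,90,0],"rot": [0,0,-0.45]},
    {"grip": 0,"linear": [230,120,0],"rot": [0,0,-0.6]},
    {"grip": 0,"linear": [290,150,0],"rot": [0,0,-0.75]},
    {"grip": 0,"linear": [350,180,0],"rot": [0,0,-0.9]},
    {"grip": 0,"linear": [410,210,0],"rot": [0,0,-1.075]},
    {"grip": 0,"linear": [470,245,0],"rot": [0,0,-1.075]},
    {"grip": 0,"linear": [523,271,0],"rot": [0,0,-1.075]},
    {"grip": 0,"linear": [523,271,0],"rot": [0,0,-1.075]}
  ]
}}

```text
clock: 2.15
position: [613.8, 152.5, 231.0]
ee_rot: [0.935, 0.355, -0.0, 0.0]
contact_force: [-0.2, 1.9, -0.1]
gripper_width: -0.2
grasp_force: 0.0
```

```bash
cat >> h.py <<'E'
def wpose():
    s=arm.read_state(); return s,R.from_quat(s['ee_rot']).as_matrix(),np.array(s['position'])
def wproj(p,Rm,t,X):
    T=np.array(p['T_tool_cam']); c=T[:3,:3].T@(Rm.T@(np.array(X,float)-t)-T[:3,3]); th=np.arctan2(np.hypot(c[0],c[1]),c[2]); f=th/max(np.hypot(c[0],c[1]),1e-9)
    return [p['cx']+p['fx']*f*c[0],p['cy']+p['fy']*f*c[1]]
def wonz(p,Rm,t,px,z):
    T=np.array(p['T_tool_cam']); u=np.array([(px[0]-p['cx'])/p['fx'],(px[1]-p['cy'])/p['fy']]); th=np.hypot(*u); d=np.r_[u/th*np.sin(th),np.cos(th)] if th>0 else np.array([0,0,1.])
    d=Rm@T[:3,:3]@d; o=Rm@T[:3,3]+t; return o+d*(z-o[2])/d[2]
E
python3 - <<'E'
from h import *
s,Rm,t=wpose(); print(s['clock'],t.round(1),Rm.round(3).tolist(),s['joints'],s['gripper_width'],s['contact_force'])
p=snap('wrist'); print(p['fx'],p['cx'],p['cy'],np.array(p['T_tool_cam']).round(2).tolist())
im=p['frame'][:,:,::-1].copy()
for r in(35,65):
    cv2.polylines(im,[np.array([wproj(p,Rm,t,[560+r*np.cos(a),108.5+r*np.sin(a),68]) for a in np.linspace(0,6.28,72)]).astype(np.int32)],True,(0,255,0),1)
cv2.imwrite('pics/w1.png',im)
for q in ['element','pan']:
    print(q,[(round(x['score'],2),np.round(x['pixel'],1),wonz(p,Rm,t,x['pixel'],68).round(1)) for x in models.tip_of(p,q)])
E
```

```text
2.15 [613.8 152.5 231. ] [[0.748, 0.663, -0.0], [0.663, -0.748, -0.0], [-0.0, 0.0, -1.0]] [ 4.99011791e-01  3.97740128e-01  2.71717736e-02  2.24630864e-04
 -1.20048365e+00  1.79685614e+00] -0.23256566416559593 [-0.16161881  1.91196894 -0.13710052]
309.70691628693146 317.422052523852 202.7587850180741 [[-0.0, -0.96, -0.28, 72.71], [1.0, -0.0, -0.0, -0.12], [0.0, -0.28, 0.96, -141.66], [0.0, 0.0, 0.0, 1.0]]
element [(0.66, array([314.6, 220.1]), array([584.7, 131.2,  68. ])), (0.58, array([477.3, 206.6]), array([717.4,   3. ,  68. ]))]
pan []
```

View pics/w1.png

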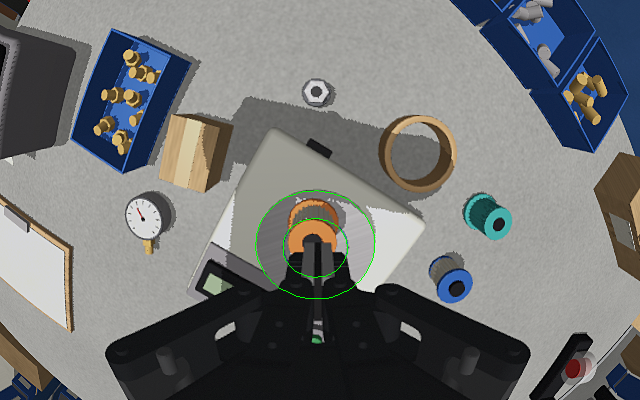

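The wrist view shows the element at (313,222), just inward of the shut fingers, with its rim at the top of the pan circle. I'll fit its position in the fixed views with a hull model.

```bash
cat >> h.py <<'E'
def fitel(p,x0,y0,P=None,clip=60):
    """element centre from hull of orange pixels near its expected place"""
    f=proj if P is None else P
    hsv=cv2.cvtColor(p['frame'],cv2.COLOR_RGB2HSV)
    m=((hsv[...,0]<20)&(hsv[...,1]>140)&(hsv[...,2]>70)).astype(np.uint8)
    c=np.array(f(p,[x0,y0,98])); yy,xx=np.mgrid[:400,:640]; m[np.hypot(xx-c[0],yy-c[1])>clip]=0
    k,l,st,_=cv2.connectedComponentsWithStats(m)
    for i in range(1,k):
        if st[i,4]<12: m[l==i]=0
    ys,xs=np.nonzero(m); S=8
    h=cv2.convexHull(np.c_[xs,ys].astype(np.float32))[:,0]
    o=c-clip
    def mask(q):
        a=np.zeros((2*clip*S,)*2,np.uint8); cv2.fillConvexPoly(a,((q-o+.5)*S).astype(np.int32),1); return a
    q8=np.concatenate([h+d for d in np.array([[-.5,-.5],[.5,-.5],[-.5,.5],[.5,.5]])]); M=mask(cv2.convexHull(q8.astype(np.float32))[:,0])
    A=np.linspace(0,2*np.pi,48)
    def cost(v):
        X=[f(p,[v[0]+r*np.cos(a),v[1]+r*np.sin(a),68+z]) for r,z in((21.5,60),(26,13),(26,6)) for a in A]
        return int((mask(cv2.convexHull(np.array(X,np.float32))[:,0])!=M).sum())/M.sum()
    from scipy.optimize import minimize
    s=minimize(cost,[x0,y0],method='Nelder-Mead',options=dict(initial_simplex=[[x0,y0],[x0+6,y0],[x0,y0+6]],xatol=.1))
    return s.x.round(1),round(s.fun,3)
def look():
    return [(n,fitel(snap(n),*EST)) for n in('top','side')]
EST=(583,130)
E
python3 - <<'E'
from h import *
print(look())
p=snap('top');print(onz(p,[294.2,215.9],128)); p=snap('side');print(onz(p,[296.4,158],128))
hsv=cv2.cvtColor(p['frame'],cv2.COLOR_RGB2HSV)
E
```

```text
[('top', (array([583. , 132.1]), np.float64(0.104))), ('side', (array([581.3, 134.5]), np.float64(0.425)))]
[583.12211849 131.15421099 128.        ]
[583.2965325  129.68665049 128.        ]
```

{"op": "arm_command", "data": {
  "rows": [
    {"grip": 0,"linear": [9,-3.5,0],"rot": [0,0,-0.05]},
    {"grip": 0,"linear": [9,-3.5,50],"rot": [0,0,-0.05]},
    {"grip": 0,"linear": [9,-3.5,100],"rot": [0,0,-0.05]},
    {"grip": 0,"linear": [9,-3.5,130],"rot": [0,0,-0.05]},
    {"grip": 0,"linear": [9,-3.5,145],"rot": [0,0,-0.05]},
    {"grip": 0,"linear": [9,-3.5,152],"rot": [0,0,-0.05]},
    {"grip": 0,"linear": [9,-3.5,156],"rot": [0,0,-0.05]},
    {"grip": 0,"linear": [9,-3.5,156],"rot": [0,0,-0.05]},
    {"grip": 0,"linear": [9,-3.5,156],"rot": [0,0,-0.05]}
  ]
}}

```text
clock: 3.62
position: [617.1, 163.9, 76.3]
ee_rot: [0.925, 0.379, 0.001, -0.0]
contact_force: [0.7, -0.6, 0.6]
gripper_width: -0.1
grasp_force: 0.0
```

Run:
```python
from h import *
s,Rm,t=wpose(); print(s['clock'],t.round(1),Rm[:,0].round(3),s['contact_force'])
a=snap('wrist');b=snap('side');c=snap('top')
k=lambda p,x0,y0,x1,y1:cv2.resize(p['frame'][y0:y1,x0:x1],(400,400),interpolation=cv2.INTER_CUBIC)
cv2.imwrite('pics/d1.png',np.hstack([k(a,200,100,440,340),k(b,210,110,360,260)])[:,:,::-1])
print(fitel(c,583,130))
```

```text
3.625 [617.1 163.9  76.3] [0.712 0.702 0.002] [ 0.69963958 -0.57757217  0.55103074]
(array([583.3, 132.9]), np.float64(0.119))
```

View pics/d1.png

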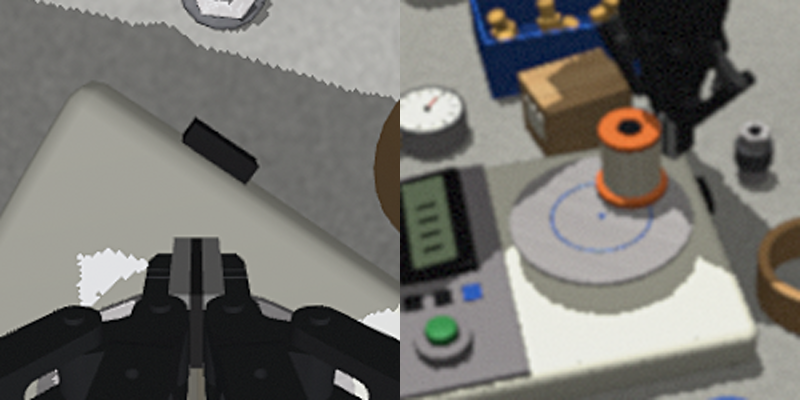

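The side crop shows the shut fingers standing outward of the rim (orange rim around (632,185) in the crop, finger at (675,130)). The line-up is good, so I'm starting the slow push.

{"op": "arm_command", "data": {
  "rows": [
    {"grip": 0,"linear": [-2,0.5,2.5],"rot": [0,0,0]},
    {"grip": 0,"linear": [-4,0.5,2.5],"rot": [0,0,0]},
    {"grip": 0,"linear": [-5.5,0.5,2.5],"rot": [0,0,0]},
    {"grip": 0,"linear": [-7,0.5,2.5],"rot": [0,0,0]},
    {"grip": 0,"linear": [-8.5,0.5,2.5],"rot": [0,0,0]},
    {"grip": 0,"linear": [-10,0.5,2.5],"rot": [0,0,0]},
    {"grip": 0,"linear": [-11.5,0.5,2.5],"rot": [0,0,0]},
    {"grip": 0,"linear": [-13,0.5,2.5],"rot": [0,0,0]},
    {"grip": 0,"linear": [-14.5,0.5,2.5],"rot": [0,0,0]},
    {"grip": 0,"linear": [-16,0.5,2.5],"rot": [0,0,0]}
  ]
}}

```text
clock: 5.03
position: [605.5, 152.2, 72.9]
ee_rot: [0.925, 0.379, 0.0, -0.0]
contact_force: [0.8, 0.1, -0.0]
gripper_width: -0.1
grasp_force: 0.4
```

Run:
```python
from h import *
s,Rm,t=wpose(); print(s['clock'],t.round(1),Rm[:,0].round(3),s['contact_force'])
print(fitel(snap('top'),583,130),fitel(snap('side'),583,130))
```

```text
5.025 [605.5 152.2  72.9] [0.712 0.702 0.   ] [ 0.81757624  0.05524223 -0.00280416]
(array([577.9, 126.4]), np.float64(0.288)) (array([576.6, 131.2]), np.float64(0.387))
```

{"op": "arm_command", "data": {
  "rows": [
    {"grip": 0,"linear": [-1.5,0,0],"rot": [0,0,0]},
    {"grip": 0,"linear": [-3,0,0],"rot": [0,0,0]},
    {"grip": 0,"linear": [-4.5,0,0],"rot": [0,0,0]},
    {"grip": 0,"linear": [-6,0,0],"rot": [0,0,0]},
    {"grip": 0,"linear": [-7.5,0,0],"rot": [0,0,0]},
    {"grip": 0,"linear": [-9,0,0],"rot": [0,0,0]},
    {"grip": 0,"linear": [-10.5,0,0],"rot": [0,0,0]},
    {"grip": 0,"linear": [-12,0,0],"rot": [0,0,0]},
    {"grip": 0,"linear": [-13.5,0,0],"rot": [0,0,0]},
    {"grip": 0,"linear": [-15,0,0],"rot": [0,0,0]}
  ]
}}

```text
clock: 6.38
position: [594.8, 141.5, 72.8]
ee_rot: [0.925, 0.379, -0.0, 0.0]
contact_force: [1.8, 0.7, 0.4]
gripper_width: 0.1
grasp_force: 0.4
```

Run:
```python
from h import *
s,Rm,t=wpose(); print(s['clock'],t.round(1),Rm[:,0].round(3),s['contact_force'])
b=snap('side');c=snap('top')
k=lambda p,x0,y0,x1,y1:cv2.resize(p['frame'][y0:y1,x0:x1],(400,400),interpolation=cv2.INTER_CUBIC)
cv2.imwrite('pics/d2.png',np.hstack([k(c,250,160,350,260),k(b,230,120,350,240)])[:,:,::-1])
for d in [(0,0,0)]: print(proj(b,[560,108.5,68]),proj(b,[560,108.5,128]))
```

```text
6.375 [594.8 141.5  72.8] [ 0.712  0.702 -0.   ] [1.82419792 0.73100989 0.39371112]
[np.float64(285.6032898528812), np.float64(190.571011895208)] [np.float64(284.05109547275936), np.float64(166.21033065641677)]
```

View pics/d2.png

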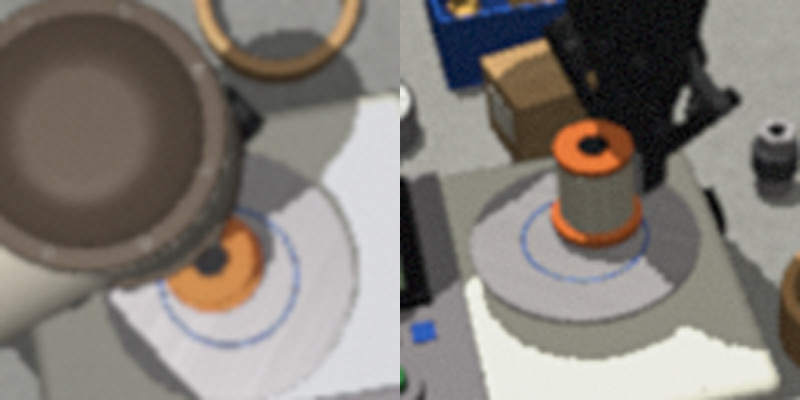

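The side view shows it upright, with the cap hole at crop (593,146), about 10 mm short of the centre along the push line.

{"op": "arm_command", "data": {
  "rows": [
    {"grip": 0,"linear": [-1.5,0,0],"rot": [0,0,0]},
    {"grip": 0,"linear": [-3,0,0],"rot": [0,0,0]},
    {"grip": 0,"linear": [-4.5,0,0],"rot": [0,0,0]},
    {"grip": 0,"linear": [-6,0,0],"rot": [0,0,0]},
    {"grip": 0,"linear": [-7.5,0,0],"rot": [0,0,0]},
    {"grip": 0,"linear": [-8.5,0,0],"rot": [0,0,0]},
    {"grip": 0,"linear": [-9.5,0,0],"rot": [0,0,0]},
    {"grip": 0,"linear": [-10,0,0],"rot": [0,0,0]},
    {"grip": 0,"linear": [-10,0,0],"rot": [0,0,0]}
  ]
}}

```text
clock: 7.6
position: [587.6, 134.6, 72.8]
ee_rot: [0.925, 0.379, -0.0, 0.0]
contact_force: [-0.1, 0.1, 0.2]
gripper_width: -0.1
grasp_force: 0.3
```

Run:
```python
from h import *
s,Rm,t=wpose(); print(s['clock'],t.round(1),s['contact_force'])
b=snap('side')
hsv=cv2.cvtColor(b['frame'],cv2.COLOR_RGB2HSV); m=((hsv[...,0]<12)&(hsv[...,1]>150)&(hsv[...,2]>90)).astype(np.uint8); m[:130]=0;m[215:]=0;m[:,:255]=0;m[:,315:]=0
k,l,st,ce=cv2.connectedComponentsWithStats(m)
for i in range(1,k):
    if st[i,4]>20: print(st[i],ce[i])
X=circ(b,(560,108.5),21.5,128);print('cap',X.min(0),X.max(0))
X=circ(b,(560,108.5),26,81);print('rim',X.min(0),X.max(0))
X=circ(b,(560,108.5),26,74);print('rimlow',X.min(0),X.max(0))
```

```text
7.6 [587.6 134.6  72.8] [-0.14259491  0.14871023  0.20344637]
[272 158  24  18 288] [283.32291667 166.74652778]
[272 182  27  15 105] [284.1047619  191.21904762]
cap [272.00049195 158.55659462] [296.0710151  174.16021326]
rim [271.27360979 176.21404052] [299.24891133 195.20185379]
rimlow [271.52984993 178.9524016 ] [299.34318978 197.95099585]
```

It matches the centred projection. Backing off and rising, then I'll verify.

{"op": "arm_command", "data": {
  "rows": [
    {"grip": 0,"linear": [2,0,0],"rot": [0,0,0]},
    {"grip": 0,"linear": [6,0,0],"rot": [0,0,0]},
    {"grip": 0,"linear": [15,0,0],"rot": [0,0,0]},
    {"grip": 0,"linear": [25,0,-5],"rot": [0,0,0]},
    {"grip": 0,"linear": [30,0,-50],"rot": [0,0,0]},
    {"grip": 0,"linear": [35,0,-100],"rot": [0,0,0]},
    {"grip": 0,"linear": [80,0,-130],"rot": [0,0,0]},
    {"grip": 0,"linear": [130,0,-130],"rot": [0,0,0]},
    {"grip": 0,"linear": [130,0,-130],"rot": [0,0,0]},
    {"grip": 0,"linear": [130,0,-130],"rot": [0,0,0]}
  ]
}}

```text
clock: 8.9
position: [679.9, 225.9, 202.1]
ee_rot: [0.925, 0.379, -0.001, 0.0]
contact_force: [0.2, 0.1, 0.5]
gripper_width: -0.4
grasp_force: 0.0
```

Run:
```python
from h import *
s,Rm,t=wpose(); print(s['clock'],t.round(1),Rm[:,0].round(3),s['contact_force'])
b=snap('side');c=snap('top')
print(fitel(c,560,108.5),fitel(b,560,108.5,clip=32))
for p in(c,b):
    for q in('element','pan'): print(q,[(round(x['score'],2),onz(p,x['pixel'],68).round(1)) for x in models.tip_of(p,q)[:2]])
    print('key',[(round(x['score'],2),onz(p,x['pixel'],62).round(1)) for x in models.tip_of(p,'print_top')[:2]])
k=lambda p,x0,y0,x1,y1:cv2.resize(p['frame'][y0:y1,x0:x1],(400,400),interpolation=cv2.INTER_CUBIC)
cv2.imwrite('pics/d3.png',np.hstack([k(c,260,180,360,280),k(b,230,120,350,240)])[:,:,::-1])
```

```text
8.9 [679.9 225.9 202.1] [ 0.712  0.702 -0.002] [0.17842664 0.07838052 0.54973824]
(array([561. , 109.5]), np.float64(0.119)) (array([558.8, 112.1]), np.float64(0.047))
element [(0.89, array([707.4, -38.3,  68. ])), (0.73, array([561.8, 112.2,  68. ]))]
pan [(0.72, array([564.9, 106.2,  68. ]))]
key [(0.5, array([451.9,  18.1,  62. ])), (0.26, array([674.5, 210.5,  62. ]))]
element [(0.86, array([561.9, 105.2,  68. ])), (0.67, array([706.5, -89.5,  68. ]))]
pan [(0.67, array([560.3, 103.2,  68. ]))]
key [(0.46, array([449.2,  18.6,  62. ]))]
```

View pics/d3.png

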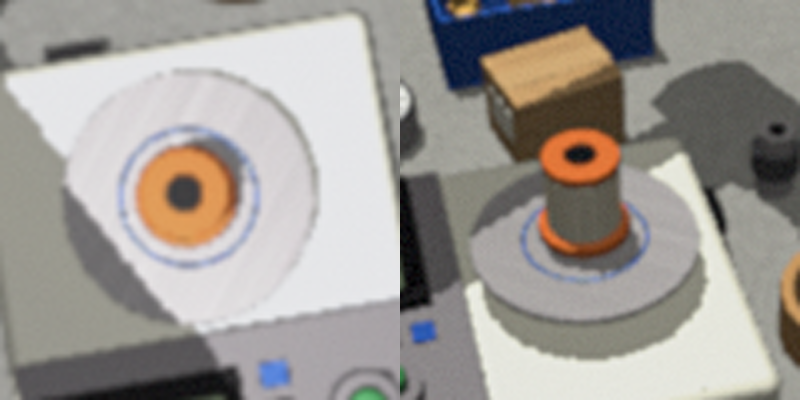

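Both views show the element upright and inside the ring with an even margin, about 2–3 mm off at most. The key is at (452,15.4), so I'm flying over it.

{"op": "arm_command", "data": {
  "rows": [
    {"grip": 0,"linear": [-55,-2,-10],"rot": [0,0,0]},
    {"grip": 0,"linear": [-110,-4,-10],"rot": [0,0,0]},
    {"grip": 0,"linear": [-165,-6,-10],"rot": [0,0,0]},
    {"grip": 0,"linear": [-220,-8,-10],"rot": [0,0,0]},
    {"grip": 0,"linear": [-270,-10,-10],"rot": [0,0,0]},
    {"grip": 0,"linear": [-310,-10,-10],"rot": [0,0,0]},
    {"grip": 0,"linear": [-310,-10,30],"rot": [0,0,0]},
    {"grip": 0,"linear": [-310,-10,80],"rot": [0,0,0]},
    {"grip": 0,"linear": [-310,-10,122],"rot": [0,0,0]},
    {"grip": 0,"linear": [-310,-10,122],"rot": [0,0,0]}
  ]
}}

```text
clock: 10.55
position: [450.3, 14.5, 78.9]
ee_rot: [0.925, 0.379, -0.003, -0.0]
contact_force: [0.7, 0.6, -0.0]
gripper_width: 0.1
grasp_force: 0.0
```

Run:
```python
from h import *
s,Rm,t=wpose(); print(s['clock'],t.round(1),s['contact_force'])
b=snap('side'); print(proj(b,[452,15.4,62]))
w=snap('wrist')
k=lambda p,x0,y0,x1,y1:cv2.resize(p['frame'][y0:y1,x0:x1],(400,400),interpolation=cv2.INTER_CUBIC)
cv2.imwrite('pics/d4.png',np.hstack([k(w,200,120,440,360),k(b,190,180,270,260)])[:,:,::-1])
```

```text
10.55 [450.3  14.5  78.9] [ 0.65681241  0.58878078 -0.03844703]
[np.float64(225.33024938146707), np.float64(233.6720370714821)]
```

View pics/d4.png

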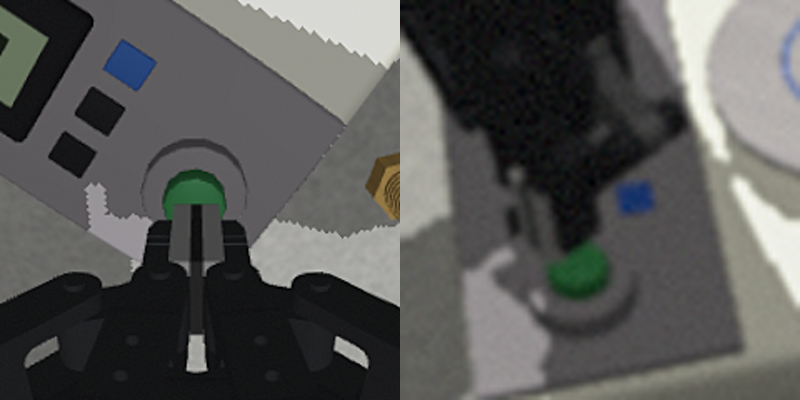

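The fingertip is centred over the green key in both views (wrist crop (195,195)). Pressing.

{"op": "arm_command", "data": {
  "rows": [
    {"grip": 0,"linear": [1,0,8],"rot": [0,0,0]},
    {"grip": 0,"linear": [1,0,14],"rot": [0,0,0]},
    {"grip": 0,"linear": [1,0,17],"rot": [0,0,0]},
    {"grip": 0,"linear": [1,0,19],"rot": [0,0,0]},
    {"grip": 0,"linear": [1,0,21],"rot": [0,0,0]},
    {"grip": 0,"linear": [1,0,22.5],"rot": [0,0,0]},
    {"grip": 0,"linear": [1,0,23],"rot": [0,0,0]},
    {"grip": 0,"linear": [1,0,23],"rot": [0,0,0]}
  ]
}}

```text
clock: 11.65
position: [453.7, 16.2, 60.6]
ee_rot: [0.925, 0.38, 0.001, 0.0]
contact_force: [-7.6, 2.1, 25.1]
gripper_width: 0.0
grasp_force: 12.6
```

Stopped at 60.6 with 25 N and a side force, so the tip is probably on the collar. Taking a look.

Run:
```python
from h import *
s,Rm,t=wpose(); print(s['clock'],t.round(1),s['contact_force'],s['wrist_torque'])
b=snap('side'); w=snap('wrist')
k=lambda p,x0,y0,x1,y1:cv2.resize(p['frame'][y0:y1,x0:x1],(400,400),interpolation=cv2.INTER_CUBIC)
cv2.imwrite('pics/d5.png',np.hstack([k(w,260,180,380,300),k(b,200,205,250,255)])[:,:,::-1])
print(proj(b,[452,15.4,62]),proj(b,[452,15.4,57]),proj(b,t),proj(b,[452,15.4,45]))
for z in(62,57): print(wproj(w,Rm,t,[452,15.4,z]),wproj(w,Rm,t,t))
```

```text
11.65 [453.7  16.2  60.6] [-7.58633307  2.13552686 25.14188128] [ 0.5759576   2.34719145 -0.0109178 ]
[np.float64(225.33024938146707), np.float64(233.6720370714821)] [np.float64(225.7314340362231), np.float64(235.57230388006826)] [np.float64(226.43126354582077), np.float64(233.7848132723193)] [np.float64(226.67988016310895), np.float64(240.0647506207073)]
[np.float64(316.7032440172389), np.float64(265.23008600063815)] [np.float64(317.8611718469167), np.float64(260.9837666490519)]
[np.float64(316.7190890071422), np.float64(260.7890768342418)] [np.float64(317.8611718469167), np.float64(260.9837666490519)]
```

View pics/d5.png

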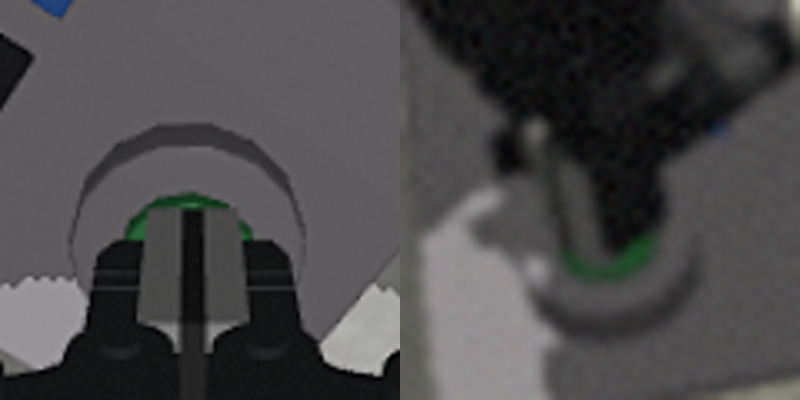

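The tip (22 mm long) is as wide as the key and is stopping on its grey collar: the green key shows beyond the tip by about 2 mm on the outer side (wrist crop (190,197)). I'll lift, tilt so only the inner tip edge presses near the key centre, and press with that.

{"op": "arm_command", "data": {
  "rows": [
    {"grip": 0,"linear": [0,0,-12],"rot": [0,0,0]},
    {"grip": 0,"linear": [3,0,-25],"rot": [0,0.15,0]},
    {"grip": 0,"linear": [6,0,-25],"rot": [0,0.3,0]},
    {"grip": 0,"linear": [9.5,0,-25],"rot": [0,0.4,0]},
    {"grip": 0,"linear": [9.5,0,-25],"rot": [0,0.4,0]},
    {"grip": 0,"linear": [9.5,0,-16],"rot": [0,0.4,0]},
    {"grip": 0,"linear": [9.5,0,-11],"rot": [0,0.4,0]},
    {"grip": 0,"linear": [9.5,0,-8],"rot": [0,0.4,0]},
    {"grip": 0,"linear": [9.5,0,-6],"rot": [0,0.4,0]},
    {"grip": 0,"linear": [9.5,0,-6],"rot": [0,0.4,0]}
  ]
}}

```text
clock: 13.0
position: [459.8, 23.0, 64.0]
ee_rot: [0.907, 0.372, 0.184, -0.076]
contact_force: [-1.8, -0.1, 4.5]
gripper_width: -0.2
grasp_force: 2.2
```

{"op": "arm_command", "data": {
  "rows": [
    {"grip": 0,"linear": [-0.6,0,1.4],"rot": [0,0,0]},
    {"grip": 0,"linear": [-1.2,0,2.8],"rot": [0,0,0]},
    {"grip": 0,"linear": [-1.6,0,3.7],"rot": [0,0,0]},
    {"grip": 0,"linear": [-1.6,0,3.7],"rot": [0,0,0]}
  ]
}}

```text
clock: 13.5
position: [460.1, 23.1, 62.9]
ee_rot: [0.906, 0.373, 0.185, -0.076]
contact_force: [-13.4, -3.0, 33.1]
gripper_width: 0.2
grasp_force: 16.1
```

Checking whether that is the key's end stop: unload in small steps and read force against height.

```bash
cat > g.py <<'E'
from h import *
s,Rm,t=wpose(); 
for _ in range(1): b=snap('side')
h=cv2.cvtColor(b['frame'],cv2.COLOR_RGB2HSV); m=(h[...,0]>40)&(h[...,0]<85)&(h[...,1]>90); m[:222]=0; m[245:]=0; m[:,:212]=0; m[:,238:]=0
y,x=np.nonzero(m); print(s['clock'],t.round(2),s['contact_force'].round(2),'n',len(x),x.min(),x.max(),y.min(),y.max(), [int(m[:,c].nonzero()[0].max()) for c in range(x.min(),x.max()+1)])
E
python3 g.py
```

```text
Traceback (most recent call last):
  File "g.py", line 5, in <module>
    y,x=np.nonzero(m); print(s['clock'],t.round(2),s['contact_force'].round(2),'n',len(x),x.min(),x.max(),y.min(),y.max(), [int(m[:,c].nonzero()[0].max()) for c in range(x.min(),x.max()+1)])
                                                                                                                                ~~~~~~~~~~~~~~~~~~~~~~~^^
ValueError: zero-size array to reduction operation maximum which has no identity
```

{"op": "arm_command", "data": {
  "rows": [
    {"grip": 0,"linear": [1.2,0,-2.8],"rot": [0,0,0]},
    {"grip": 0,"linear": [1.2,0,-2.8],"rot": [0,0,0]}
  ]
}}

```text
clock: 13.8
position: [459.9, 23.0, 63.7]
ee_rot: [0.907, 0.372, 0.184, -0.076]
contact_force: [-4.1, -0.1, 9.9]
gripper_width: -0.1
grasp_force: 5.1
```

```bash
python3 g.py
```

```text
Traceback (most recent call last):
  File "g.py", line 5, in <module>
    y,x=np.nonzero(m); print(s['clock'],t.round(2),s['contact_force'].round(2),'n',len(x),x.min(),x.max(),y.min(),y.max(), [int(m[:,c].nonzero()[0].max()) for c in range(x.min(),x.max()+1)])
                                                                                                                                ~~~~~~~~~~~~~~~~~~~~~~~^^
ValueError: zero-size array to reduction operation maximum which has no identity
```

{"op": "arm_command", "data": {
  "rows": [
    {"grip": 0,"linear": [0.8,0,-1.8],"rot": [0,0,0]},
    {"grip": 0,"linear": [0.8,0,-1.8],"rot": [0,0,0]}
  ]
}}

```text
clock: 14.1
position: [459.8, 22.9, 64.9]
ee_rot: [0.907, 0.372, 0.184, -0.075]
contact_force: [-2.9, 0.6, 3.4]
gripper_width: 0.6
grasp_force: 1.7
```

```bash
python3 g.py
```

```text
14.1 [459.84  22.94  64.85] [-2.9   0.6   3.37] n 60 220 231 231 239 [236, 238, 238, 238, 239, 239, 239, 238, 238, 238, 236, 235]
```

{"op": "arm_command", "data": {
  "rows": [
    {"grip": 0,"linear": [0.8,0,-1.8],"rot": [0,0,0]},
    {"grip": 0,"linear": [0.8,0,-1.8],"rot": [0,0,0]}
  ]
}}

```text
clock: 14.4
position: [460.0, 22.9, 66.7]
ee_rot: [0.907, 0.372, 0.184, -0.075]
contact_force: [-1.6, 0.6, 1.8]
gripper_width: -0.1
grasp_force: 1.2
```

```bash
python3 g.py
```

```text
14.4 [459.95  22.88  66.72] [-1.56  0.64  1.84] n 65 220 231 231 239 [236, 238, 238, 239, 239, 239, 239, 238, 238, 237, 237, 234]
```

{"op": "arm_command", "data": {
  "rows": [
    {"grip": 0,"linear": [2,0,-4.6],"rot": [0,0,0]},
    {"grip": 0,"linear": [2,0,-4.6],"rot": [0,0,0]}
  ]
}}

```text
clock: 14.7
position: [460.4, 22.7, 72.1]
ee_rot: [0.907, 0.372, 0.184, -0.075]
contact_force: [-0.4, 0.3, -1.3]
gripper_width: 0.7
grasp_force: 0.0
```

```bash
python3 g.py
```

```text
Traceback (most recent call last):
  File "g.py", line 5, in <module>
    y,x=np.nonzero(m); print(s['clock'],t.round(2),s['contact_force'].round(2),'n',len(x),x.min(),x.max(),y.min(),y.max(), [int(m[:,c].nonzero()[0].max()) for c in range(x.min(),x.max()+1)])
                                                                                                                                ~~~~~~~~~~~~~~~~~~~~~~~^^
ValueError: zero-size array to reduction operation maximum which has no identity
```

The force falls linearly from about 4 N at the stop (TCP z 64.2) to 0 at about z 69. That is the key's full 5 mm at 4 N, so it was pressed all the way in, against its own end stop. Moving clear, then a last check.

{"op": "arm_command", "data": {
  "rows": [
    {"grip": 0,"linear": [8,0,-20],"rot": [0,0,0]},
    {"grip": 0,"linear": [8,0,-60],"rot": [0,-0.15,0]},
    {"grip": 0,"linear": [-40,0,-110],"rot": [0,-0.3,0]},
    {"grip": 0,"linear": [-40,0,-150],"rot": [0,-0.4,0]},
    {"grip": 0,"linear": [-40,0,-150],"rot": [0,-0.4,0]},
    {"grip": 0,"linear": [-40,0,-150],"rot": [0,-0.4,0]}
  ]
}}

```text
clock: 15.5
position: [391.9, -43.9, 193.8]
ee_rot: [0.925, 0.379, 0.0, -0.0]
contact_force: [0.3, -0.1, -0.2]
gripper_width: -0.2
grasp_force: 0.0
```

Run:
```python
from h import *
s,Rm,t=wpose(); print(s['clock'],t.round(1),s['contact_force'])
b=snap('side');c=snap('top')
print(fitel(c,560,108.5),fitel(b,560,108.5,clip=32))
h=cv2.cvtColor(b['frame'],cv2.COLOR_RGB2HSV); m=((h[...,0]>40)&(h[...,0]<85)&(h[...,1]>110)).astype(np.uint8); m[:220]=0;m[250:]=0;m[:,:205]=0;m[:,245:]=0
print(cv2.boundingRect(m),m.sum())
k=lambda p,x0,y0,x1,y1:cv2.resize(p['frame'][y0:y1,x0:x1],(400,400),interpolation=cv2.INTER_CUBIC)
cv2.imwrite('pics/d6.png',np.hstack([k(c,240,170,380,310),k(b,190,120,350,280)])[:,:,::-1])
```

```text
15.5 [391.9 -43.9 193.8] [ 0.29236834 -0.11706519 -0.2234693 ]
(array([561. , 109.5]), np.float64(0.122)) (array([558.3, 112.3]), np.float64(0.045))
(220, 229, 11, 10) 95
```

View pics/d6.png

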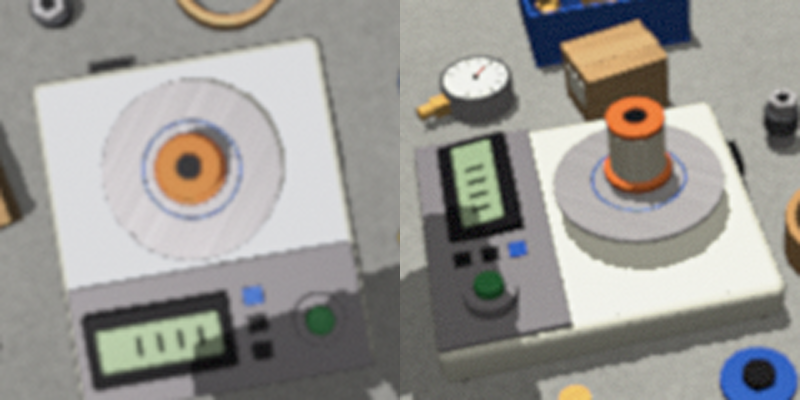

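The element stands upright inside the ring (top crop (190,166)). The key is up again, with the same outline as at the start (220,229,11x10), and everything else is in place. Handing in.

```bash
python3 -c "
from bench import job
print(job.job_done())"
```

```text
the job is handed in; nothing more can be done
None
```

I handed the job in at about 15.5 s, with no verdict returned: the element stands upright inside the blue ring, about 2–4 mm off centre by the cameras, the force readings show the print key went fully in, and it is up again; nothing else in view had moved.

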